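# Throw the master lever behind the parts organizer with the reach hook

## Robot

A 6-joint arm with a two-finger parallel gripper is mounted at the origin on the work surface. World frame = base frame: x ahead of the robot, y to its left, z up, the work surface at z = 0. Lengths are in m, angles in rad, forces in N, time in s.
With the tool pointing down it reaches from about 0.35 to 0.975 m from the base axis. Payload 17.4 kg.
Tool frame: the origin (TCP) lies at the very end of the fingers, on their centre line; the grasp point (between the pads) lies 19 mm behind it; z points along the fingers, y is the direction in which the jaws open and shut (so a half turn about z gives the same grasp; the last joint's range is limited). The gripper opens to 85 mm and grips with 20 to 120 N. Pads are 22 mm wide; open, the fingers measure 114 mm over their backs; the gripper's body (76 mm by 85 mm) begins 54 mm behind the grasp point. The pads swing forward as they close: fully open they stand 13 mm farther back than shut.
Start: joints at [-1.372, 0.116, 1.442, -0, 1.584, -0.038], TCP at [0.158, -0.656, 0.231] pointing down, gripper open.
Joint ranges: [-2.83, 2.83], [-0.83, 2.19], [0.07, 2.5], [-1.14, 4.28], [0.01, 3], [-2.97, 2.97]. Speed limits (rad/s): [1.89, 1.89, 2.22, 3.14, 3.14, 3.14].

## Interface

Orientations are given as a rotation vector (axis times angle).
In Python, from bench import arm gives the robot as it stands. Calls block until the motion is done:
- arm.reach(position, orientation): joint-space move of the TCP to a pose.
- arm.movel(position, orientation=None, velocity=0.15, force_limit=None): straight line of the TCP; orientation=None keeps the orientation; velocity is the mean speed in m/s. With force_limit (N) it stops when the force on the tool has changed by that much, and returns True; else False.
- arm.move_joints(angles): joint-space move.
- arm.let_go() and arm.clamp(grasp_force=None): open the fingers fully, or close them until they stop; grasp_force is the grip in N (None keeps the last).
- arm.pause(seconds).
- arm.solve_ik(position, orientation): joint angles nearest the present ones, or None.
- arm.capture(name): name is "side" or "top"; returns a dict with "pixels" (384x512x3 uint8, blue, green, red), "range_z" (384x512 float32, m along the optical axis (not along the pixel's ray), 0 where there is no reading), "fovy" (degrees; the focal length in pixels is half the picture's height over the tangent of half this angle, whatever the lens; pixels are square), "cx", "cy" (the principal point, pixels), "D" ([k1, k2, p1, p2, k3] as OpenCV has them; the pictures are not rectified), "world_to_cam" (4x4, takes a point from world to camera coordinates). Camera axes: x right, y up, looking along -z (the intrinsics and any distortion apply to the point x, -y, -z); pixel columns grow to the right and rows downward; lengths in m; the calibration is good to about 2 mm. A picture is of the moment at which its call begins.
A pose or a line that the arm cannot do raises arm.Unreachable and nothing moves.
- arm.hand_in(): hands the job in, once; it reports no verdict.
Readings, each from a call of its own:
- arm.read_t(): time.
- arm.read_joints(): joint angles.
- arm.read_joint_velocities(): joint speeds.
- arm.read_joint_efforts(): joint torques, N m.
- arm.read_eef_pos(): TCP position.
- arm.read_tool_rot(): TCP orientation.
- arm.read_ft_force(): force on the tool from outside, world axes, zero at the start.
- arm.read_torque(): the same for the moment, N m.
- arm.read_opening(): opening from 0.0 (shut) to 1.0 (fully open).
Only numpy, scipy, OpenCV 4.12 (cv2) and the standard library are available. Lean on these libraries where they do the work, as an engineer would, in place of code of your own. Each camera call takes 0.05 s, during which the arm holds its last target.

## Task

The bench's power box is off and its red lever stands behind the full parts organizer, so take the bent brass hook from its rest, reach over the organizer and with the hook pull the lever towards the robot right onto its stop. Keep a firm pull on it there for about a second so that the switch's holding coil catches, but do not force it: the lever is brittle. Then lay the hook back in the notches of its rest, let go, and leave everything else on the bench as it was.

Things in the scene. Friction and masses are not known exactly. Their poses are not given: they have to be found in the camera images.
- hook_grip (a point): The bent hook, 120 g: the centre of its black flat-sided handle, 70 mm long (own x), 14 mm wide (own y), 20 mm high (own z). A brass rod of 7 mm diameter runs through it along own x, from 70 mm behind this point to 130 mm ahead (+x), where it bends square down (-z) into a straight leg whose axis lies 130 mm ahead of this point and whose round end is 71.5 mm below it. At the start it hangs in the rest, handle level, leg down.
- rest_seat (a point): Fixed aluminium hook rest: the place where the centre of the handle lies (90 mm above the bench) when the hook is in the rest, own x along the hook's rod towards the bend. Two 8 mm thick uprights stand 50 mm before and behind this point on own x; each ends in an upward V notch that takes the rod, 27 mm wide at the mouth, its lips 14 mm above this point. The foot plate is 160 x 70 mm, 8 mm high.
- powerbox: Fixed white power box with three sockets, 60 mm (own x) x 250 mm (own y) x 45 mm high; origin at the centre of its underside. Own x points away from the robot, roughly. It stands behind the organizer.
- lever_pivot (a point): The middle of the lever's hinge, in the box's top, 43 mm above the bench; the hinge runs along own y, own x is the box's x, and the lever swings in the x-z plane. The stops sit on a hand-set bracket: the same 0.9 rad swing stands up to 0.15 rad farther forward or back from one start to the next.
- lever_tip (a point): The middle of the upper end of the red lever, a paddle 47 mm long from the hinge, 16 mm wide, 8 mm thick. Off, it leans 0.3 to 0.6 rad away from the robot (box +x); on, 0.3 to 0.6 rad towards the robot. It is stiff, needs about 0.12 N m to turn (2.5 N at its end, 6 N low down) and stays where it is left.
- lever (a joint): Lever angle, rad, from its off stop (0, leaning away from the robot) to its hard on stop (0.9, leaning towards the robot); starts between 0 and 0.15. The coil catches when it is within 0.05 rad of the on stop and the hook bears on it with 8 N or more for half a second (whole contact force, in any direction). The lever breaks above 15 N.
- organizer: Clear acrylic parts organizer full of small parts, loose, 0.8 kg, 100 mm (own x) x 190 mm (own y), 86 mm high with its sliding lid; origin at the centre of its underside. It stands 14 mm in front of the power box: the barrier to reach over. Not to be moved.
- driver_stand: Fixed wooden block with five upright screwdrivers, 100 x 130 mm, 87 mm high; origin under its centre. It and the hook rest stand one on each side, either way round. Leave alone.
- loupe: Chrome loupe, 38 mm across, 32 mm high, standing at the back of the bench. Leave alone.
- tray: White ceramic tray, 80 x 100 x 16 mm, at the back of the bench, with a watch movement lying in it. Leave alone.
- movement: Brass watch movement, 27 mm across and 5 mm thick, lying in the tray. Leave alone.
- blower: Red blower bulb, 58 mm across, standing 105 mm high with its nozzle up, at the back of the bench. Leave alone.
- oil_jar: Small amber glass jar, 40 mm across, 50 mm high, at the back of the bench. Leave alone.
There are look-alikes about, which are no part of the job. Leave any purple or turquoise look-alike of the part that bears rest_seat alone.

How it is judged:
By the outcome, as a careful person would: the job done as asked, in the order asked, and still so for the second after the job is handed in, with the robot touching nothing.
It also fails if it takes over 67 s, if anything falls off the work surface, if the arm or the gripper's body presses on something with over 40 N, if the wrist force passes 120 N, or if a joint passes its speed limit or range.

## Working session

There is one attempt and no reset: what is moved stays moved. The work goes in short steps, each a Python script; the robot and the scene stay as the last script left them, time stands still between calls to the robot, and variables do not carry over. Pictures are saved under pics/ and viewed, and the job is handed in when it is done.

```bash
ls; mkdir -p pics
cat > h.py <<'E'
import numpy as np, cv2, pickle
from scipy.spatial.transform import Rotation as R
def grab(arm,n):
    c=arm.capture(n); return c
def K(c):
    f=c["pixels"].shape[0]/2/np.tan(np.radians(c["fovy"])/2)
    return np.array([[f,0,c["cx"]],[0,f,c["cy"]],[0,0,1.]])
def ray(c,uv):
    uv=np.array(uv,float).reshape(-1,1,2)
    p=cv2.undistortPoints(uv,K(c),np.array(c["D"],float))[:,0]
    d=np.c_[p[:,0],-p[:,1],-np.ones(len(p))]
    M=np.array(c["world_to_cam"]); Rm=M[:3,:3]; t=M[:3,3]
    return -Rm.T@t, d@Rm   # origin, dirs (depth-1)
def onz(c,uv,z):
    o,d=ray(c,uv); s=(z-o[2])/d[:,2]; return o+d*s[:,None]
def dep(c,uv):
    uv=np.array(uv).reshape(-1,2); o,d=ray(c,uv)
    z=c["range_z"][uv[:,1].astype(int),uv[:,0].astype(int)]
    return o+d*z[:,None]
def proj(c,P):
    M=np.array(c["world_to_cam"]); q=np.atleast_2d(P)@M[:3,:3].T+M[:3,3]
    q=q*[1,-1,-1]
    return cv2.projectPoints(q,np.zeros(3),np.zeros(3),K(c),np.array(c["D"],float))[0][:,0]
def tri(c1,u1,c2,u2):
    o1,d1=ray(c1,u1);o2,d2=ray(c2,u2);d1=d1[0];d2=d2[0]
    s=np.linalg.lstsq(np.c_[d1,-d2],o2-o1,rcond=None)[0]
    a=o1+s[0]*d1;b=o2+s[1]*d2
    return (a+b)/2,np.linalg.norm(a-b)
E
python3 - <<'E'
from h import *
from bench import arm
for n in("top","side"):
    c=arm.capture(n); pickle.dump(dict(c),open(f"{n}0.pkl","wb"))
    cv2.imwrite(f"pics/{n}0.png",cv2.resize(c["pixels"],(800,600),interpolation=cv2.INTER_CUBIC))
    M=np.array(c["world_to_cam"]);print(n,c["fovy"],c["cx"],c["cy"],c["D"],-M[:3,:3].T@M[:3,3],M[:3,:3].round(2).tolist())
print(arm.read_t(),arm.read_tool_rot(),arm.read_opening())
E
```

```text
pics
top 53.586788013349796 250.58999237904962 194.94736995406623 [-0.09995817  0.          0.          0.          0.        ] [0.2870152  0.00801104 1.49035828] [[0.01, -1.0, 0.0], [1.0, 0.01, 0.09], [-0.09, 0.0, 1.0]]
side 43.2244941987102 257.02616842347607 200.2192284133197 [-0.06526438  0.          0.          0.          0.        ] [-0.03711846  1.17084747  0.91054417] [[-0.93, -0.37, 0.02], [0.22, -0.51, 0.83], [-0.3, 0.78, 0.55]]
0.1 [-3.11855044e+00 -3.70985697e-01  1.46480205e-04] 0.99635740889162
```

View pics/top0.png

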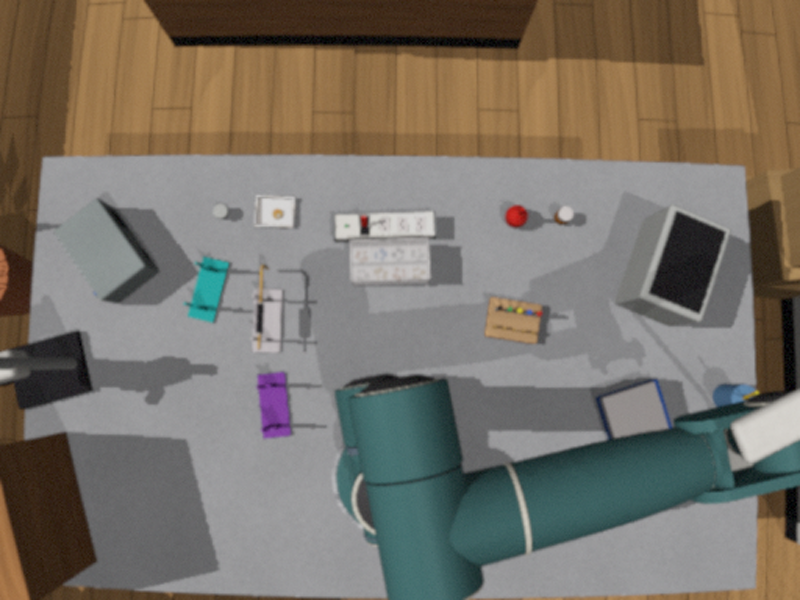

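View pics/side0.png

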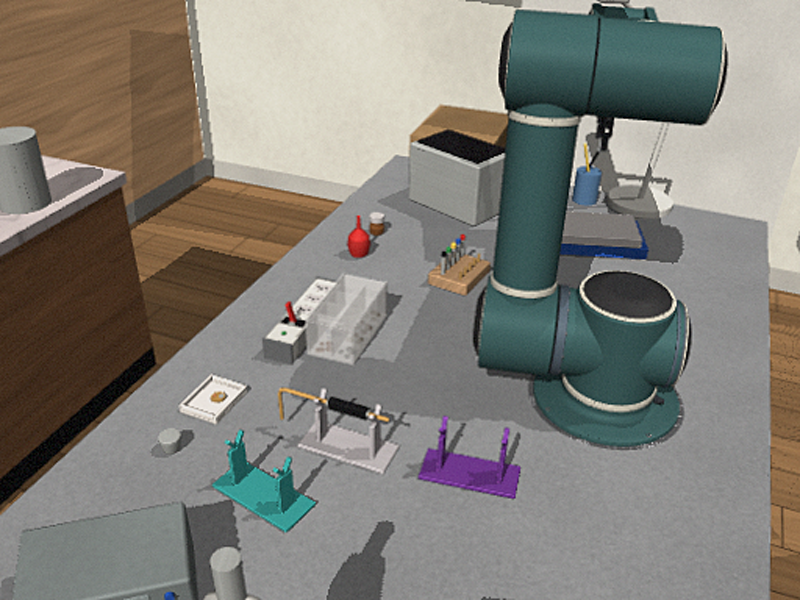

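The top view shows the grey rest holding the hook at about (267,320). The rod points up-image (+x), with the bend near (262,265). The box is at (385,225), the red lever at (365,222), the organizer at (390,262) and the driver stand at (515,320). There are three rest candidates: turquoise at (208,290), purple at (274,405) and grey aluminium at (267,320). The grey one fits, since it's aluminium and bears the hook. I'll confirm with enlarged crops.

Run:
```python
from h import *
t=pickle.load(open("top0.pkl","rb"));s=pickle.load(open("side0.pkl","rb"))
a=t["pixels"][120:235,145:290]; b=s["pixels"][160:310,155:275]
a=cv2.resize(a,None,fx=5.2,fy=5.2,interpolation=cv2.INTER_CUBIC)
b=cv2.resize(b,None,fx=4,fy=4,interpolation=cv2.INTER_CUBIC)
cv2.imwrite("pics/ca.png",a);cv2.imwrite("pics/cb.png",b)
```

```text
(no output)
```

View pics/ca.png

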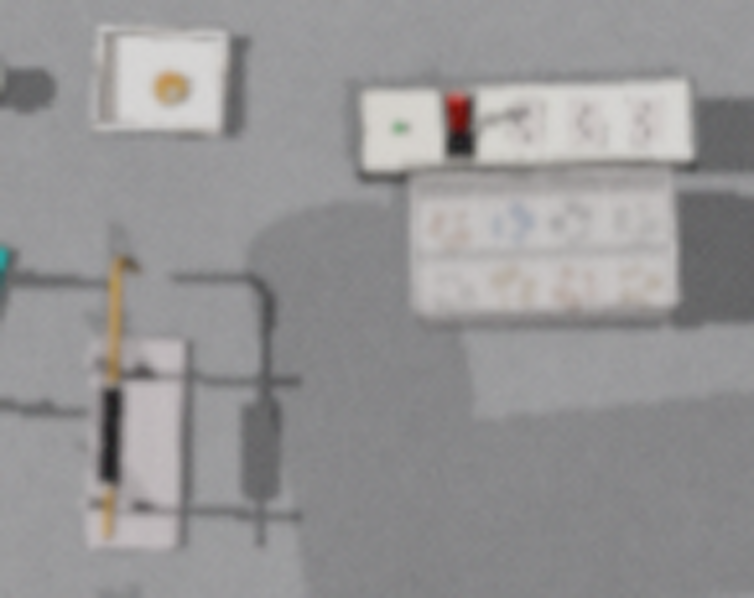

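View pics/cb.png

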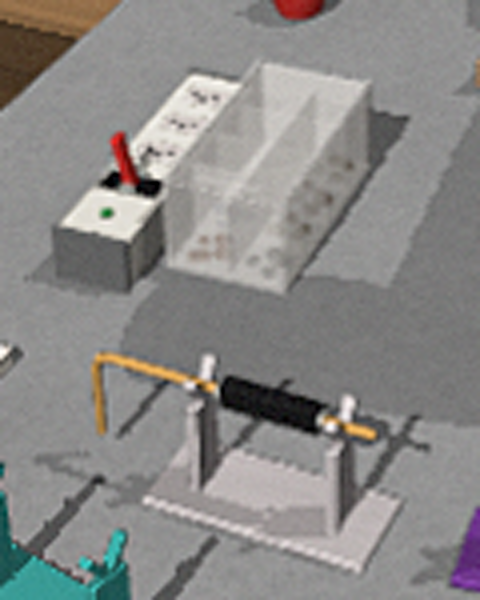

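The crops confirm it: the grey rest carries the brass hook, and the hook's black handle is at crop (110,435). The lever is red, at crop (459,110). Next I'll measure.

```bash
cat > meas.py <<'E'
from h import *
np.set_printoptions(precision=4,suppress=True)
t=pickle.load(open("top0.pkl","rb"));s=pickle.load(open("side0.pkl","rb"))
def mask(c,f,box):
    x0,y0,x1,y1=box; b,g,r=[c["pixels"][...,i].astype(int) for i in range(3)]
    m=f(r,g,b); k=np.zeros(m.shape,bool);k[y0:y1,x0:x1]=1
    n,l,st,ce=cv2.connectedComponentsWithStats((m&k).astype(np.uint8))
    i=1+np.argmax(st[1:,4]); return l==i
def pts(m): v,u=np.nonzero(m); return np.c_[u,v].astype(float)
black=lambda r,g,b:(r<60)&(g<60)&(b<60)
brass=lambda r,g,b:(r-b>50)&(g-b>20)
red=lambda r,g,b:(r>110)&(g<70)&(b<70)
white=lambda r,g,b:(r>190)&(g>190)&(b>180)
if __name__=="__main__":
    bt=(160,165,175,225)
    m=mask(t,black,bt);p=pts(m);print("handle top px",len(p),p.mean(0))
    P=onz(t,p,.10);print("handle",P.mean(0),P.max(0)-P.min(0), "depth z",np.median(dep(t,p)[:,2]))
    B,G,Rr=[t["pixels"][...,i].astype(int) for i in range(3)]
    mm=brass(Rr,G,B);k=np.zeros_like(mm);k[165:225,155:180]=1
    q=pts(mm&k);Q=onz(t,q,.0925);print("brass",len(q),Q.min(0),Q.max(0))
    a=np.polyfit(Q[:,0],Q[:,1],1);print("rod y(x)",a, "yaw",np.arctan(a[0]))
    # side
    m=mask(s,black,(200,245,245,275));p2=pts(m);print("handle side px",len(p2),p2.mean(0),np.median(dep(s,p2),0))
    print("tri",tri(t,p.mean(0),s,p2.mean(0)))
    bx=lambda nm,c,f,box,z:None
    m=mask(t,white,(205,130,285,156));w=pts(m);W=onz(t,w,.045)
    r=cv2.minAreaRect((W[:,:2]*1000).astype(np.float32));print("box",r,W.min(0),W.max(0),np.median(dep(t,w)[:,2]))
    m=mask(t,red,(220,130,245,155));e=pts(m);print("red top",len(e),e.min(0),e.max(0));E=dep(t,e);print(E[np.argsort(-E[:,2])][:6])
    m=mask(s,red,(175,185,200,215));e=pts(m);print("red side",len(e),e.min(0),e.max(0));E=dep(s,e);E=E[(E[:,2]>0.03)];print(E[np.argsort(-E[:,2])][::6])
E
python3 meas.py
```

```text
handle top px 29 [165.8276 203.6552]
handle [0.3815 0.3144 0.1   ] [0.0554 0.0071 0.    ] depth z 0.10020846234832193
brass 52 [0.3179 0.312  0.0925] [0.5079 0.3192 0.0925]
rod y(x) [-0.0045  0.3182] yaw -0.004547482759166332
handle side px 207 [222.1691 260.5362] [0.3849 0.3223 0.0959]
tri (array([0.3837, 0.317 , 0.091 ]), np.float64(0.003389696254862306))
box ((624.8057861328125, -19.10517120361328), (53.18358612060547, 154.86471557617188), 2.873286247253418) [ 0.5963 -0.0976  0.045 ] [0.6536 0.0579 0.045 ] 0.04457054210769251
red top 14 [231. 139.] [234. 143.]
[[0.6281 0.0674 0.0921]
 [0.6283 0.0712 0.0914]
 [0.6284 0.075  0.091 ]
 [0.629  0.0789 0.088 ]
 [0.6254 0.0713 0.0873]
 [0.6257 0.079  0.0857]]
red side 30 [183. 193.] [187. 205.]
[[0.6284 0.0811 0.0912]
 [0.6375 0.0659 0.0835]
 [0.627  0.0793 0.0756]
 [0.6225 0.082  0.0672]
 [0.6202 0.0811 0.0559]]
```

```bash
cat > m2.py <<'E'
from meas import *
def allmask(c,f,box):
    x0,y0,x1,y1=box; b,g,r=[c["pixels"][...,i].astype(int) for i in range(3)]
    m=f(r,g,b);k=np.zeros(m.shape,bool);k[y0:y1,x0:x1]=1;return m&k
# box top by colour (incl. lever region), back edge & ends
m=allmask(t,lambda r,g,b:(r>175)&(g>175)&(b>170),(205,128,285,153))
w=pts(m);W=onz(t,w,.045)
print("box y range",W.min(0),W.max(0))
cols=np.unique(w[:,0]); be=np.array([[u,w[w[:,0]==u,1].min()-.5] for u in cols[2:-2]]); 
Be=onz(t,be,.045); ok=np.abs(Be[:,0]-np.median(Be[:,0]))<.01
a=np.polyfit(Be[ok,1],Be[ok,0],1);r=Be[ok,0]-np.polyval(a,Be[ok,1]);print("back edge x(y)",a,r.std(),"yaw",-np.arctan(a[0]))
# side view box top by depth
vv,uu=np.mgrid[170:260,140:260];u=np.c_[uu.ravel(),vv.ravel()];D=dep(s,u);px=s["pixels"][u[:,1],u[:,0]].astype(int)
wh=(px.min(1)>150)&(np.abs(D[:,2]-.045)<.004)&(D[:,0]>.55)&(D[:,1]<.2)
X=D[wh];print("side box top n",len(X),X.min(0),X.max(0),np.median(X[:,2]))
r=cv2.minAreaRect((X[:,:2]*1000).astype(np.float32));print(r)
# red points
for c,b in((t,(222,132,245,158)),(s,(178,188,205,220))):
    m=allmask(c,lambda r,g,b:(r>90)&(r>2*g)&(r>2*b),b);e=pts(m);E=dep(c,e);
    print(np.c_[e,E][np.argsort(-E[:,2])])
# dark slot near lever
m=allmask(t,lambda r,g,b:(r<70)&(g<70)&(b<70),(222,132,245,158));e=pts(m);print("slot top",len(e),onz(t,e,.045).min(0),onz(t,e,.045).max(0))
E
python3 m2.py
```

```text
box y range [ 0.5915 -0.0976  0.045 ] [0.6576 0.1433 0.045 ]
back edge x(y) [-0.0474  0.6534] 0.0015017935580311584 yaw 0.047374021606481215
side box top n 455 [ 0.5896 -0.1024  0.041 ] [0.657  0.1476 0.0485] 0.04413917595941741
((625.5458374023438, 22.889732360839844), (57.808876037597656, 248.44427490234375), 3.6445136070251465)
[[234.     139.       0.6281   0.0674   0.0921]
 [233.     139.       0.6283   0.0712   0.0914]
 [232.     139.       0.6284   0.075    0.091 ]
 [231.     139.       0.629    0.0789   0.088 ]
 [233.     140.       0.6254   0.0713   0.0873]
 [231.     140.       0.6257   0.079    0.0857]
 [232.     140.       0.6262   0.0753   0.0838]
 [233.     141.       0.6232   0.0716   0.0807]
 [234.     140.       0.6275   0.0679   0.079 ]
 [231.     141.       0.6238   0.0793   0.0778]
 [234.     141.       0.6243   0.068    0.0759]
 [232.     141.       0.6253   0.0758   0.0714]
 [233.     142.       0.6216   0.072    0.0709]
 [232.     142.       0.6217   0.0758   0.0704]
 [234.     142.       0.6232   0.0684   0.0644]
 [234.     143.       0.6196   0.0684   0.0629]
[... 1664 characters left out ...]
 0.0745   0.0585]
 [186.     203.       0.6245   0.0796   0.0577]
 [188.     202.       0.6219   0.0715   0.0572]
 [187.     204.       0.6202   0.0811   0.0559]
 [187.     205.       0.6178   0.0856   0.0556]
 [188.     203.       0.6205   0.0742   0.0554]
 [185.     203.       0.6298   0.0769   0.0546]
 [186.     204.       0.6243   0.0804   0.0544]
 [188.     204.       0.6194   0.0764   0.0533]
 [188.     205.       0.6172   0.0805   0.0526]
 [186.     205.       0.6254   0.0789   0.0494]
 [185.     204.       0.6328   0.0724   0.0471]
 [185.     205.       0.6347   0.0697   0.0411]
 [183.     194.       0.7063  -0.0399  -0.0009]]
slot top 17 [0.6039 0.065  0.045 ] [0.6159 0.0805 0.045 ]
```

```bash
cat > m3.py <<'E'
from meas import *
vv,uu=np.mgrid[90:290,0:512];u=np.c_[uu.ravel(),vv.ravel()];D=dep(t,u);
ok=(D[:,2]>.02)&(D[:,2]<.6)
def q(n,k): 
    P=D[ok&k]; print(n,len(P),P.min(0) if len(P) else "",P.max(0) if len(P) else "")
q("box right",(D[:,1]<-.35)&(D[:,0]>.25)&(D[:,2]>.1))
P=D[ok&(D[:,1]<-.35)&(D[:,0]>.25)&(D[:,2]>.1)]; rr=np.hypot(P[:,0],P[:,1]);i=rr.argmin();print("min radius",rr.min(),P[i])
q("near rest +y",(abs(D[:,0]-.381)<.06)&(D[:,1]>.335)&(D[:,1]<.5))
q("near rest -y",(abs(D[:,0]-.381)<.06)&(D[:,1]<.295)&(D[:,1]>.2))
q("driver",(D[:,1]<-.15)&(D[:,1]>-.33)&(D[:,0]>.3)&(D[:,0]<.5))
q("organizer",(D[:,1]<.15)&(D[:,1]>-.15)&(D[:,0]>.4)&(D[:,0]<.585))
# foot plate yaw
def allm(c,f,x0,y0,x1,y1):
    b,g,r=[c["pixels"][...,i].astype(int) for i in range(3)];m=f(r,g,b);k=np.zeros(m.shape,bool);k[y0:y1,x0:x1]=1;return m&k
F=onz(t,pts(allm(t,lambda r,g,b:(r>165)&(g>150),158,180,185,230)),.008)
print("foot",len(F),cv2.minAreaRect((F[:,:2]*1000).astype(np.float32)))
from bench import arm
from scipy.spatial.transform import Rotation as R
for nm,p,yaw in(("rest",[.381,.316,.071],-.005),("lever",[.52,.07,.12],.055)):
  for k in(0,np.pi):
    Rm=R.from_euler('z',yaw+k)*R.from_euler('x',np.pi)
    print(nm,k,arm.solve_ik(p,Rm.as_rotvec()))
E
python3 m3.py
```

```text
box right 3204 [ 0.381  -0.7916  0.1   ] [ 0.6566 -0.5614  0.1845]
min radius 0.7117853486622154 [ 0.4362 -0.5625  0.1222]
near rest +y 34 [0.4071 0.4645 0.0234] [0.4197 0.4947 0.1034]
near rest -y 0  
driver 652 [ 0.3382 -0.33    0.0201] [ 0.4467 -0.2307  0.0912]
organizer 1410 [ 0.4761 -0.0865  0.0202] [0.5847 0.15   0.094 ]
foot 404 ((382.9446716308594, 319.8597717285156), (72.35626220703125, 158.22706604003906), 89.70671844482422)
rest 0 [ 0.6409 -0.1931  2.0066 -0.      1.3282  2.2167]
rest 3.141592653589793 [ 0.6409 -0.1931  2.0066  0.      1.3282 -0.9249]
lever 0 [ 0.0852 -0.1631  1.8978 -0.      1.4069  1.601 ]
lever 3.141592653589793 [ 0.0852 -0.1631  1.8978  0.      1.4069 -1.5406]
```

```bash
cat >> h.py <<'E'
def down(yaw): return (R.from_euler('z',yaw+np.pi)*R.from_euler('x',np.pi)).as_rotvec()
def st(arm):
    print("t",round(arm.read_t(),2),"p",np.round(arm.read_eef_pos(),4),"F",np.round(arm.read_ft_force(),2),"T",np.round(arm.read_torque(),2),"op",round(arm.read_opening(),3))
E
python3 - <<'E'
from h import *
from bench import arm
p=np.array(arm.read_eef_pos())
arm.movel([p[0],p[1],.32],velocity=.25);st(arm)
arm.reach([.382,.317,.22],down(-.003));st(arm)
for n in("top","side"):
    c=arm.capture(n); pickle.dump(dict(c),open(f"{n}1.pkl","wb"))
    cv2.imwrite(f"pics/{n}1.png",cv2.resize(c["pixels"],(800,600),interpolation=cv2.INTER_CUBIC))
E
```

```text
t 0.61 p [ 0.1583 -0.6561  0.3206] F [-0.35  0.2   0.37] T [-0.05  0.05  0.02] op 1.0
t 4.1 p [0.3823 0.3167 0.22  ] F [ 0.19 -0.62  0.2 ] T [ 0.02  0.01 -0.02] op 1.001
```

View pics/side1.png

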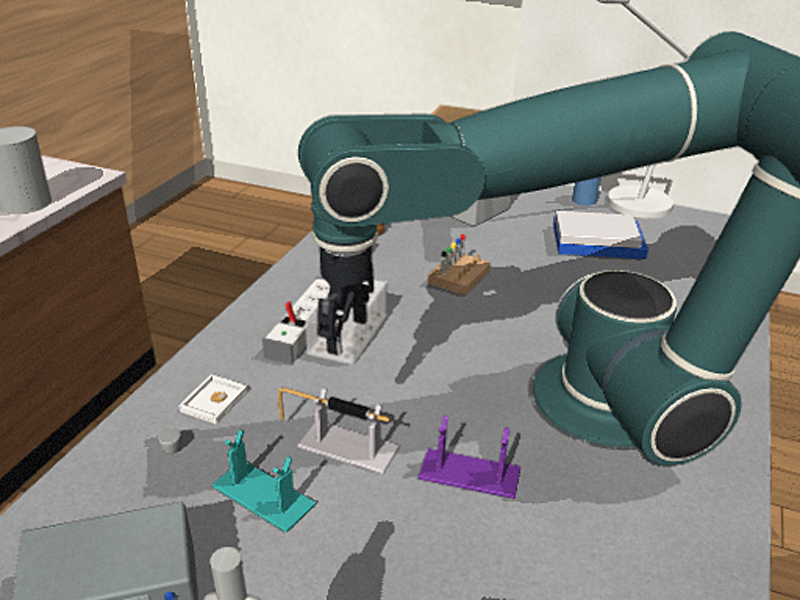

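The gripper (345,315) is straight above the handle (347,407), so I'll descend with a contact guard and grip.

Run:
```python
from h import *
from bench import arm
print(arm.movel([.382,.317,.110],velocity=.15,force_limit=6))
print(arm.movel([.382,.317,.071],velocity=.06,force_limit=6));st(arm)
arm.clamp(110);st(arm)
c=arm.capture("side"); pickle.dump(dict(c),open("side2.pkl","wb"))
b=c["pixels"][215:315,150:280]
cv2.imwrite("pics/side2.png",cv2.resize(b,None,fx=6,fy=6,interpolation=cv2.INTER_CUBIC))
```

```text
False
False
t 5.88 p [0.3821 0.3171 0.0712] F [-0.2   0.06  0.2 ] T [0.08 0.01 0.03] op 0.998
t 6.54 p [0.382  0.3163 0.0712] F [ -1.69 -10.08   5.2 ] T [-1.36  0.18 -0.03] op 0.149
```

View pics/side2.png

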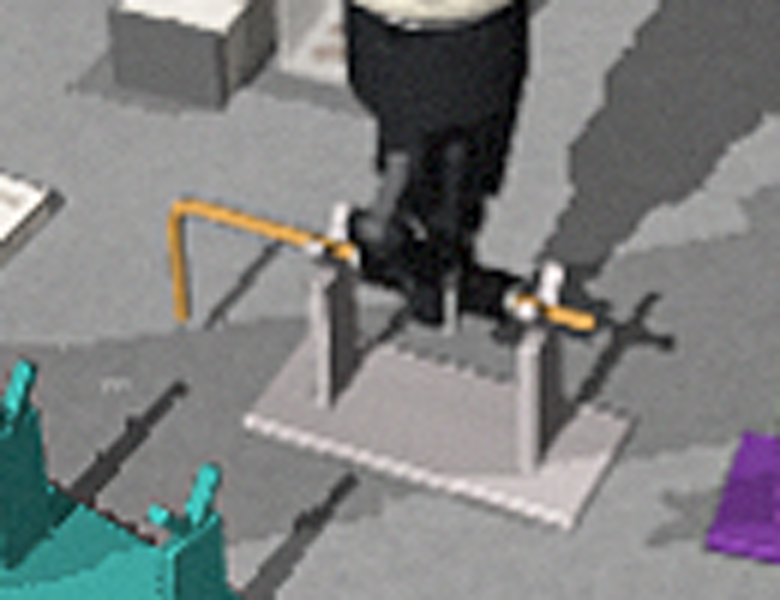

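Run:
```python
from h import *
from bench import arm
arm.movel([.382,.317,.205],velocity=.12);st(arm)
for n in("top","side"):
    c=arm.capture(n); pickle.dump(dict(c),open(f"{n}3.pkl","wb"))
a=pickle.load(open("top3.pkl","rb"))["pixels"][120:240,130:280];b=c["pixels"][150:300,130:280]
cv2.imwrite("pics/s3.png",np.hstack([cv2.resize(a,(400,320),interpolation=cv2.INTER_CUBIC),cv2.resize(b,(400,320),interpolation=cv2.INTER_CUBIC)]))
```

```text
t 7.86 p [0.3818 0.3168 0.2041] F [-0.13  0.74 -1.33] T [-0.02  0.06 -0.02] op 0.144
```

View pics/s3.png

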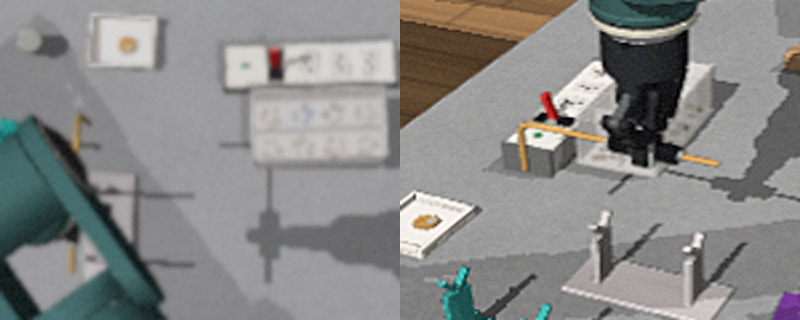

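The hook is lifted and level, with the leg hanging at (523,145) in the side crop. Next I'll measure the bend and leg relative to the TCP.

Run:
```python
from h import *
np.set_printoptions(precision=4,suppress=True)
t=pickle.load(open("top3.pkl","rb"));s=pickle.load(open("side3.pkl","rb"))
f=lambda p:((p[...,2].astype(int)-p[...,0]>45)&(p[...,1].astype(int)-p[...,0]>15))
# predicted points
P=np.array([[.382+.13,.317,.223],[.382+.13,.317,.223-.0715],[.382-.07,.317,.223],[.382+.06,.317,.223]])
print("pred top",proj(t,P),"\npred side",proj(s,P))
m=f(t["pixels"]);v,u=np.nonzero(m[155:240,150:175]);print("top", sorted(set(zip(u+150,v+155)),key=lambda a:a[1])[:60])
m=f(s["pixels"]);k=np.zeros_like(m);k[195:240,165:255]=1;v,u=np.nonzero(m&k)
for c in range(165,255,1):
    w=v[u==c]
    if len(w):print(c,w.min(),w.max(),end=" | ")
```

```text
pred top [[158.5126 162.7114]
 [163.1977 166.2462]
 [156.5    221.7742]
 [157.7631 183.1809]] 
pred side [[175.4125 206.8592]
 [177.4137 229.7059]
 [249.1902 226.1303]
 [200.3361 213.3795]]
top [(np.int64(159), np.int64(164)), (np.int64(159), np.int64(165)), (np.int64(158), np.int64(165)), (np.int64(159), np.int64(166)), (np.int64(158), np.int64(166)), (np.int64(158), np.int64(167)), (np.int64(159), np.int64(167)), (np.int64(159), np.int64(168)), (np.int64(158), np.int64(168)), (np.int64(159), np.int64(169)), (np.int64(158), np.int64(169)), (np.int64(158), np.int64(170)), (np.int64(159), np.int64(170)), (np.int64(159), np.int64(171)), (np.int64(158), np.int64(171)), (np.int64(157), np.int64(172)), (np.int64(159), np.int64(172)), (np.int64(158), np.int64(172)), (np.int64(158), np.int64(173)), (np.int64(157), np.int64(173)), (np.int64(159), np.int64(173)), (np.int64(158), np.int64(174)), (np.int64(157), np.int64(174)), (np.int64(159), np.int64(174)), (np.int64(157), np.int64(175)), (np.int64(159), np.int64(175)), (np.int64(158), np.int64(175)), (np.int64(158), np.int64(176)), (np.int64
[... 474 characters left out ...]
.int64(156), np.int64(221))]
174 210 215 | 175 208 228 | 176 207 229 | 177 207 229 | 178 207 209 | 179 207 209 | 180 207 209 | 181 207 210 | 182 207 210 | 183 208 210 | 184 208 210 | 185 209 211 | 186 209 211 | 187 209 211 | 188 209 211 | 189 210 212 | 190 210 212 | 191 210 212 | 192 211 213 | 193 211 213 | 194 211 213 | 195 211 213 | 196 212 214 | 197 212 214 | 198 212 214 | 199 212 214 | 200 213 215 | 201 213 215 | 202 213 215 | 203 213 215 | 204 214 216 | 205 214 216 | 206 214 216 | 235 223 224 | 236 222 224 | 237 222 224 | 238 223 225 | 239 223 225 | 240 223 225 | 241 223 225 | 242 224 226 | 243 224 226 | 244 224 226 | 245 224 226 | 246 225 227 | 247 225 227 | 248 225 227 | 249 226 227 |
```

Run:
```python
from h import *
from bench import arm
arm.movel([.5262,.0687,.205],down(.055),velocity=.15);st(arm)
arm.movel([.5262,.0687,.150],velocity=.08,force_limit=4);st(arm)
for n in("top","side"):
    c=arm.capture(n); pickle.dump(dict(c),open(f"{n}4.pkl","wb"))
a=pickle.load(open("top4.pkl","rb"))["pixels"][110:200,190:290];b=c["pixels"][150:240,150:250]
cv2.imwrite("pics/s4.png",np.hstack([cv2.resize(a,(400,360),interpolation=cv2.INTER_CUBIC),cv2.resize(b,(400,360),interpolation=cv2.INTER_CUBIC)]))
```

```text
t 10.03 p [0.526  0.0691 0.2051] F [-0.53  0.42 -1.35] T [-0.01  0.03 -0.02] op 0.149
t 10.86 p [0.5264 0.0687 0.1505] F [ 0.16 -0.49 -1.45] T [-0.01  0.06  0.02] op 0.141
```

View pics/s4.png

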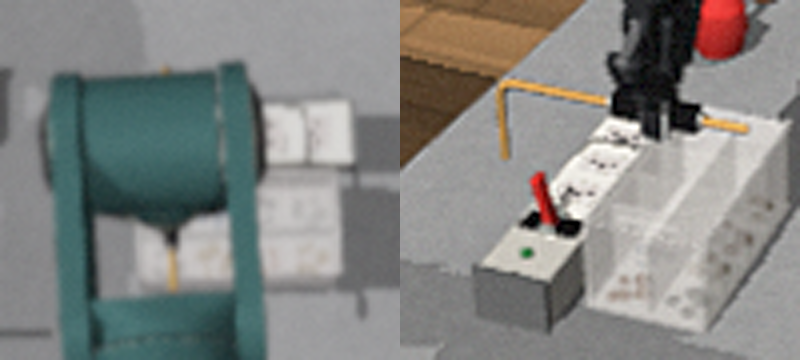

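Leg end at side crop (503,157), lever tip at (540,175). The hook is clear of everything and the leg is beyond the lever. I'll lower it to working height and check that the leg is still clear.

Run:
```python
from h import *
from bench import arm
np.set_printoptions(precision=4,suppress=True)
arm.movel([.5262,.0687,.1195],velocity=.05,force_limit=4);st(arm)
p=np.array(arm.read_eef_pos());L=p+[.1288,.0071,-.0525]
c=arm.capture("side"); pickle.dump(dict(c),open("side5.pkl","wb"))
x=c["pixels"].astype(int);m=(x[...,2]-x[...,0]>45)&(x[...,1]-x[...,0]>15);v,u=np.nonzero(m[165:215,165:205]);u+=165;v+=165
lo=v.max();print("leg end px",u[v==lo],lo,"leg x mean",u[(v>lo-12)].mean(),"pred",proj(c,L))
b=c["pixels"][160:235,160:240]
cv2.imwrite("pics/s5.png",cv2.resize(b,(640,600),interpolation=cv2.INTER_CUBIC))
```

```text
t 11.72 p [0.5263 0.0687 0.1197] F [-0.22 -0.76 -1.57] T [ 0.03 -0.    0.04] op 0.143
leg end px [176 177] 197 leg x mean 176.0 pred [[177.8632 197.6825]]
```

View pics/s5.png

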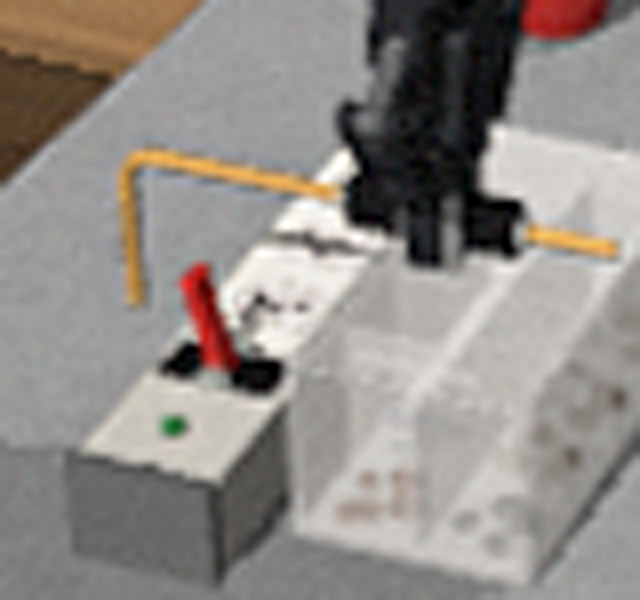

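Run:
```python
from h import *
np.set_printoptions(precision=4,suppress=True)
c=pickle.load(open("side5.pkl","rb"));t=pickle.load(open("top0.pkl","rb"))
print(proj(c,[[.631,.0745,.088],[.617,.0745,.047],[.655,.0758,.067]]),proj(t,[.631,.0745,.088]))
x=c["pixels"].astype(int);m=(x[...,2]>90)&(x[...,2]>2*x[...,1])&(x[...,2]>2*x[...,0]);m[:,:178]=0;m[:185]=0;m[215:]=0;m[:,205:]=0
for v in range(185,212):
    u=np.nonzero(m[v])[0]; 
    if len(u):print(v,u.min(),u.max(),end="; ")
# leg depth
v,u=np.nonzero((x[...,2]-x[...,0]>45)&(x[...,1]-x[...,0]>15));k=(u>165)&(u<182)&(v>183)&(v<199)
D=dep(c,np.c_[u,v][k]);print("\nleg depth",np.median(D,0))
```

```text
[[184.3831 193.614 ]
 [189.0842 205.5118]
 [177.8988 197.7395]] [[232.1783 138.5021]]
193 184 185; 194 183 185; 195 183 184; 196 183 186; 197 183 186; 198 184 186; 199 184 186; 200 185 187; 201 185 187; 202 185 188; 203 185 188; 204 185 189; 205 185 188; 
leg depth [0.658  0.0787 0.0918]
```

```bash
cat > pull.py <<'E'
import sys
from h import *
from bench import arm
d=-np.array([np.cos(.055),np.sin(.055),0]); p0=np.array([.5262,.0687,.1195])
def go(s,v,fl):
    r=arm.movel(p0+d*s,velocity=v,force_limit=fl); F=np.array(arm.read_ft_force());p=np.array(arm.read_eef_pos())
    print(f"s{s*1000:.1f} hit{r} t{arm.read_t():.2f} act{(p-p0)@d*1000:.2f}",F.round(2),np.array(arm.read_torque()).round(2)); return r,F
E
python3 - <<'E'
from pull import *
for s in(.010,.015,.020,.024,.028,.032):
    r,F=go(s,.02,8)
    if r: break
E
```

```text
s10.0 hitFalse t12.42 act9.99 [ 0.77  0.89 -0.82] [ 0.02  0.03 -0.02]
s15.0 hitFalse t12.82 act15.06 [ 0.87  0.32 -0.98] [ 0.02  0.06 -0.01]
s20.0 hitFalse t13.22 act19.99 [ 1.12  0.41 -0.28] [ 0.05 -0.2  -0.  ]
s24.0 hitFalse t13.57 act23.94 [ 1.19  0.06 -0.21] [ 0.02 -0.58  0.04]
s28.0 hitFalse t13.92 act28.14 [ 3.01 -0.06  0.22] [ 0.06 -0.51  0.01]
s32.0 hitFalse t14.27 act32.11 [2.91 0.57 0.27] [ 0.06 -0.63  0.03]
```

Contact began near s≈19 mm, and the lever is now turning at about 3 N. I'll take a quick look.

Run:
```python
from pull import *
for s in(.036,.039):
    r,F=go(s,.02,7)
    if r: break
c=arm.capture("side"); pickle.dump(dict(c),open("side6.pkl","wb"))
cv2.imwrite("pics/s6.png",cv2.resize(c["pixels"][160:235,160:240],(640,600),interpolation=cv2.INTER_CUBIC))
```

```text
s36.0 hitFalse t14.62 act36.06 [2.8  0.82 0.4 ] [ 0.06 -0.64  0.04]
s39.0 hitFalse t14.92 act39.08 [ 3.27  1.03 -0.45] [ 0.14 -0.71  0.05]
```

View pics/s6.png

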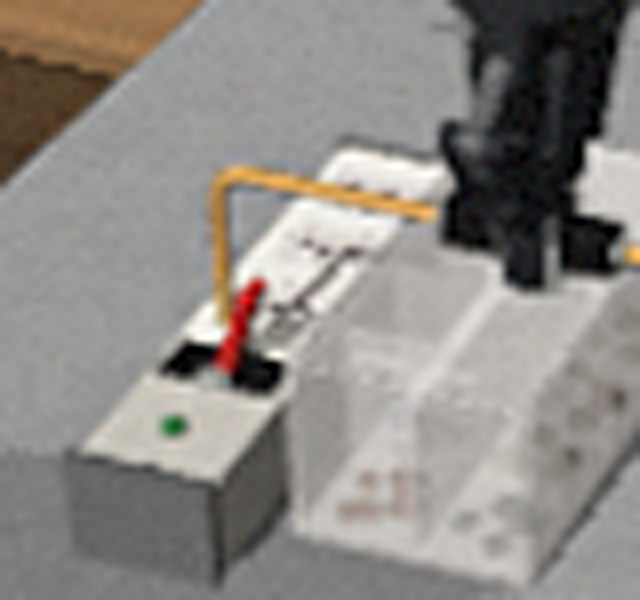

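Run:
```python
from pull import *
s=.039
while s<.056:
    s+=.001
    r,F=go(s,.01,5)
    n=np.linalg.norm(F-[0,0,-1.4]);
    if n>7: break
```

```text
s40.0 hitFalse t15.22 act40.00 [ 4.14  0.95 -1.06] [ 0.1  -0.9   0.03]
s41.0 hitFalse t15.47 act41.04 [ 2.79 -0.74 -0.48] [-0.06 -0.69 -0.01]
s42.0 hitFalse t15.72 act42.07 [ 2.14 -0.33  0.14] [ 0.08 -0.67 -0.01]
s43.0 hitFalse t15.97 act43.07 [ 3.7   1.05 -0.84] [ 0.05 -0.83  0.01]
s44.0 hitFalse t16.22 act44.10 [ 1.66 -0.36  1.1 ] [ 0.01 -0.72  0.05]
s45.0 hitFalse t16.47 act45.05 [ 3.72 -0.5  -0.19] [ 0.02 -0.76 -0.04]
s46.0 hitFalse t16.72 act45.98 [ 1.42 -0.18  1.67] [ 0.03 -0.86  0.  ]
s47.0 hitFalse t16.97 act46.87 [3.54 0.35 3.47] [-0.01 -1.24 -0.08]
s48.0 hitFalse t17.22 act47.72 [4.2  0.17 4.81] [ 0.07 -1.56  0.05]
```

Run:
```python
from pull import *
st(arm); 
for i in range(5): print(np.round(arm.read_ft_force(),2),np.round(arm.read_torque(),2)); arm.pause(.05)
c=arm.capture("side"); pickle.dump(dict(c),open("side7.pkl","wb"))
cv2.imwrite("pics/s7.png",cv2.resize(c["pixels"][160:235,160:240],(640,600),interpolation=cv2.INTER_CUBIC))
```

```text
t 17.22 p [0.4785 0.0661 0.1198] F [4.2  0.17 4.81] T [ 0.07 -1.56  0.05] op 0.144
[4.2  0.17 4.81] [ 0.07 -1.56  0.05]
[4.83 0.69 3.67] [ 0.03 -1.65  0.03]
[4.95 0.91 4.01] [ 0.01 -1.66  0.05]
[ 5.18 -0.08  4.97] [ 0.06 -1.68 -0.02]
[4.81 0.77 4.69] [ 0.14 -1.69  0.02]
```

View pics/s7.png

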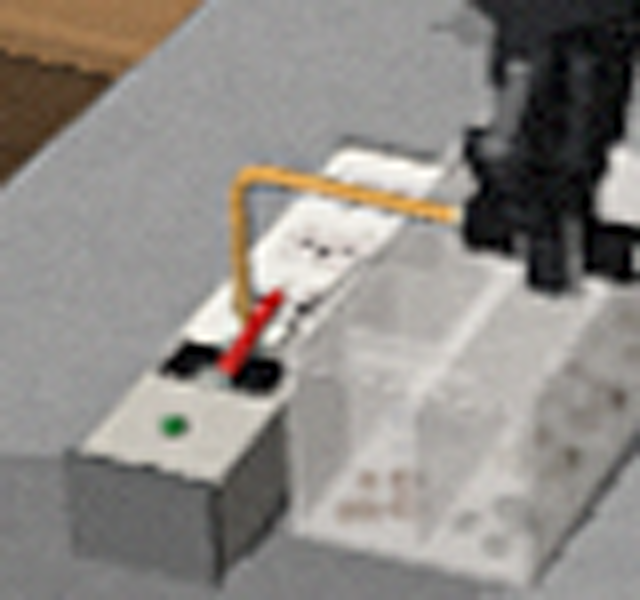

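The lever now leans toward the robot and is at the stop: the force no longer levels off, and the contact is about 7.6 N. I'll increase it gently to about 10.5–11 N and hold there.

Run:
```python
from pull import *
def avg():
    L=[]
    for i in range(6): L.append(arm.read_ft_force()); arm.pause(.03)
    F=np.mean(L,0)-[0.2,0,-1.4]; print("  contact",F.round(2),np.linalg.norm(F).round(2)); return np.linalg.norm(F)
s=.048
while s<.053:
    s+=.0005
    r,F=go(s,.01,4); n=avg()
    if n>10.2 or r: break
for i in range(4): arm.pause(.2); avg()
print(s)
c=arm.capture("side"); pickle.dump(dict(c),open("side8.pkl","wb"))
cv2.imwrite("pics/s8.png",cv2.resize(c["pixels"][160:235,160:240],(640,600),interpolation=cv2.INTER_CUBIC))
```

```text
s48.5 hitFalse t17.77 act48.13 [7.85 0.07 2.04] [ 0.12 -2.29  0.  ]
  contact [7.98 0.06 4.31] 9.07
s49.0 hitFalse t18.22 act48.34 [10.3  -0.38  0.91] [ 0.15 -2.79 -0.05]
  contact [11.11  0.66  2.53] 11.42
  contact [10.77  0.55  2.63] 11.1
  contact [11.24  0.32  2.6 ] 11.54
  contact [11.06  0.41  2.78] 11.41
  contact [11.02  0.64  2.38] 11.29
0.049
```

View pics/s8.png

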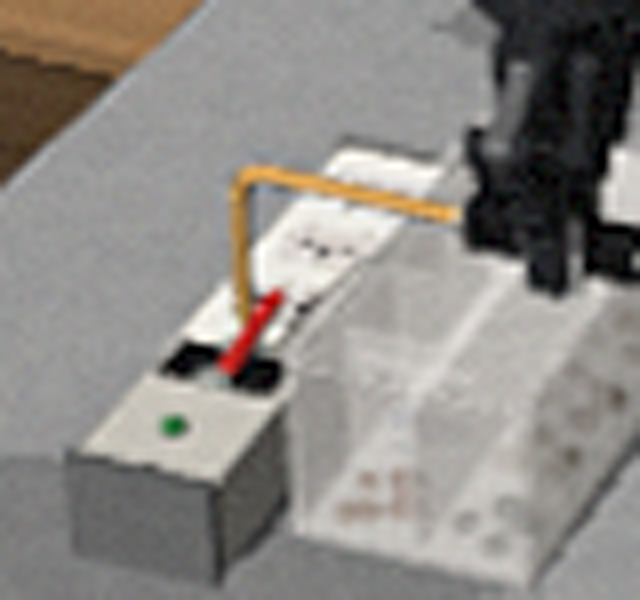

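Run:
```python
from h import *
np.set_printoptions(precision=2,suppress=True)
c=pickle.load(open("side8.pkl","rb"))
for a in(-.3,-.4,-.5,-.6):print(a,proj(c,[.617+.047*np.sin(a),.0745,.043+.047*np.cos(a)]))
x=c["pixels"].astype(int);m=(x[...,2]>90)&(x[...,2]>2*x[...,1])&(x[...,2]>2*x[...,0]);m[:,:178]=0;m[:185]=0;m[215:]=0;m[:,205:]=0
for v in range(185,212):
    u=np.nonzero(m[v])[0]; 
    if len(u):print(v,u.min(),u.max(),end="; ")
for n in("side0","side7","side8"):
    p=pickle.load(open(n+".pkl","rb"))["pixels"];print(n,p[210:217,178:186].reshape(-1,3)[p[210:217,178:186].reshape(-1,3).astype(int)@[ -1,2,-1]>60])
```

```text
-0.3 [[192.3  195.62]]
-0.4 [[193.59 196.37]]
-0.5 [[194.83 197.23]]
-0.6 [[196.02 198.18]]
196 194 194; 197 193 194; 198 192 193; 199 191 193; 200 191 192; 201 190 191; 202 190 191; 203 189 191; 204 187 190; 205 187 189; 206 188 189; side0 [[152 184 151]
 [ 94 147  83]
 [ 91 136  85]
 [108 156 101]
 [ 33 109   9]
 [ 51 107  41]]
side7 [[130 160 127]
 [ 83 129  71]
 [ 75 112  71]
 [105 145  98]
 [ 34 104  14]
 [ 49  95  38]]
side8 [[128 159 127]
 [ 77 125  69]
 [ 78 113  70]
 [104 146  99]
 [ 39 107  16]
 [ 50  99  40]]
```

Estimated lean is −0.45 to −0.5 rad, which is a full swing from +0.32. With the stiff 5 N/mm rise, it's on the stop, and I held about 11.3 N for roughly 1.5 s. Now I'll back off, lift and check the lever and hook.

Run:
```python
from pull import *
np.set_printoptions(precision=2,suppress=True)
go(.044,.03,None);go(.020,.06,None)
p=p0+d*.020
arm.movel([p[0],p[1],.205],velocity=.12);st(arm)
arm.movel([.382,.3163,.205],down(-.003),velocity=.15);st(arm)
for n in("top","side"):
    c=arm.capture(n); pickle.dump(dict(c),open(f"{n}9.pkl","wb"))
s=c;x=s["pixels"].astype(int)
f=(x[...,2]-x[...,0]>45)&(x[...,1]-x[...,0]>15)
for col in list(range(173,180))+[185,195,205,238,243,248,249]:
    w=np.nonzero(f[195:240,col])[0]
    if len(w):print(col,w.min()+195,w.max()+195,end=" | ")
x=pickle.load(open("top9.pkl","rb"))["pixels"].astype(int);f=(x[...,2]-x[...,0]>45)&(x[...,1]-x[...,0]>15)
v,u=np.nonzero(f[155:240,150:175]);print("\ntop rows",v.min()+155,v.max()+155,u.min()+150,u.max()+150)
cv2.imwrite("pics/s9.png",np.hstack([cv2.resize(pickle.load(open("top9.pkl","rb"))["pixels"][120:240,130:280],(400,320),interpolation=cv2.INTER_CUBIC),cv2.resize(s["pixels"][150:300,130:280],(400,320),interpolation=cv2.INTER_CUBIC)]))
```

```text
s44.0 hitFalse t20.38 act44.39 [ 3.67  0.08 -1.19] [ 0.06 -0.8   0.06]
s20.0 hitFalse t20.93 act20.02 [ 0.55 -0.36 -2.09] [-0.02  0.05 -0.04]
t 21.79 p [0.51 0.07 0.2 ] F [ 0.04  0.07 -1.34] T [-0.    0.06 -0.02] op 0.141
t 23.79 p [0.38 0.32 0.2 ] F [ 0.63  0.45 -1.34] T [0.01 0.06 0.01] op 0.143
174 209 215 | 175 207 227 | 176 207 229 | 177 207 229 | 178 207 208 | 179 206 208 | 185 208 210 | 195 211 213 | 205 213 215 | 238 222 224 | 243 223 225 | 248 225 226 | 249 225 226 | 
top rows 164 220 156 160
```

View pics/s9.png

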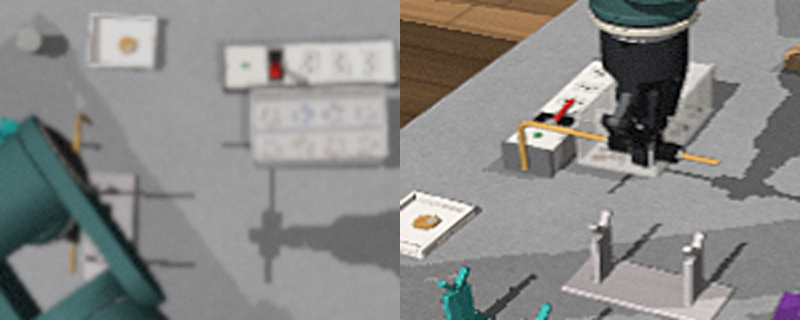

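The hook hasn't slipped (same pixels within 1), and the lever stays on at top crop (277,68). I'll compare its angle with the held state, then lay the hook back.

Run:
```python
from h import *
for n in("side8","side9"):
    x=pickle.load(open(n+".pkl","rb"))["pixels"].astype(int);m=(x[...,2]>90)&(x[...,2]>2*x[...,1])&(x[...,2]>2*x[...,0]);m[:,:178]=0;m[:185]=0;m[215:]=0;m[:,205:]=0
    print(n,[(v,np.nonzero(m[v])[0].min(),np.nonzero(m[v])[0].max()) for v in range(190,210) if m[v].any()])
from bench import arm
X,Y=.382,.3163
print(arm.movel([X,Y,.095],velocity=.12,force_limit=8));st(arm)
print(arm.movel([X,Y,.0725],velocity=.03,force_limit=6));st(arm)
```

```text
side8 [(196, np.int64(194), np.int64(194)), (197, np.int64(193), np.int64(194)), (198, np.int64(192), np.int64(193)), (199, np.int64(191), np.int64(193)), (200, np.int64(191), np.int64(192)), (201, np.int64(190), np.int64(191)), (202, np.int64(190), np.int64(191)), (203, np.int64(189), np.int64(191)), (204, np.int64(187), np.int64(190)), (205, np.int64(187), np.int64(189)), (206, np.int64(188), np.int64(189))]
side9 [(196, np.int64(194), np.int64(194)), (197, np.int64(192), np.int64(194)), (198, np.int64(192), np.int64(194)), (199, np.int64(192), np.int64(193)), (200, np.int64(191), np.int64(192)), (201, np.int64(190), np.int64(191)), (202, np.int64(190), np.int64(191)), (203, np.int64(189), np.int64(191)), (204, np.int64(188), np.int64(190)), (205, np.int64(187), np.int64(189)), (206, np.int64(188), np.int64(189))]
False
t 24.96 p [0.3823 0.3166 0.0959] F [ 0.17 -0.46 -1.24] T [-0.02  0.08 -0.03] op 0.144
False
t 25.86 p [0.3821 0.3164 0.0727] F [-0.18  0.01 -1.18] T [0.05 0.04 0.  ] op 0.146
```

Run:
```python
from h import *
from bench import arm
X,Y=.382,.3163
print(arm.movel([X,Y,.0708],velocity=.01,force_limit=5));st(arm)
c=arm.capture("side");cv2.imwrite("pics/s10.png",cv2.resize(c["pixels"][215:315,150:280],None,fx=6,fy=6,interpolation=cv2.INTER_CUBIC))
```

```text
True
t 26.08 p [0.3822 0.3162 0.0713] F [ 0.41 -1.63  3.  ] T [-0.25 -0.19 -0.13] op 0.137
```

View pics/s10.png

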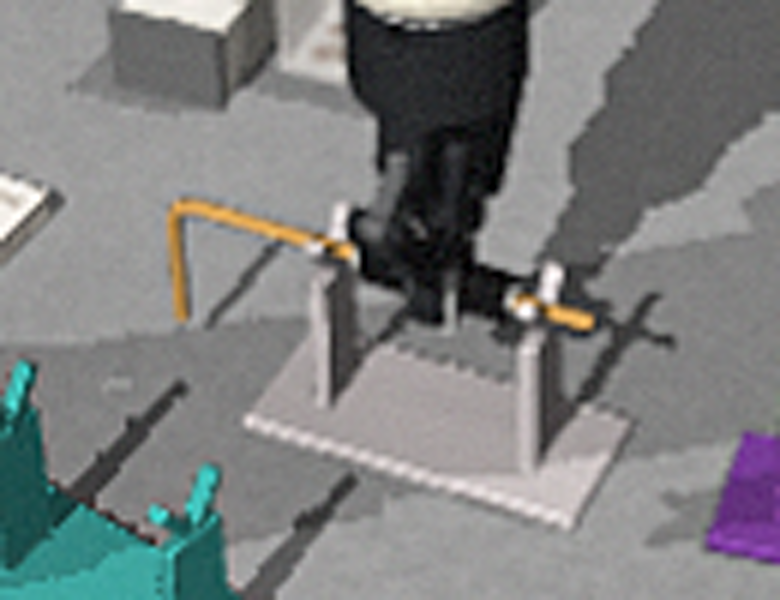

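The rod sits in both notches at (330,245) and (520,300), the same as at the first grasp. I'll release it and retreat straight up.

Run:
```python
from h import *
from bench import arm
arm.let_go();st(arm)
arm.movel([.382,.3163,.12],velocity=.06);arm.movel([.382,.3163,.26],velocity=.15)
arm.reach([.35,-.25,.32],down(0));st(arm)
for n in("top","side"):
    c=arm.capture(n); pickle.dump(dict(c),open(f"{n}11.pkl","wb"))
    cv2.imwrite(f"pics/{n}11.png",cv2.resize(c["pixels"],(800,600),interpolation=cv2.INTER_CUBIC))
```

```text
t 26.83 p [0.3818 0.3161 0.0707] F [ 0.41 -0.42 -0.5 ] T [-0.02  0.01  0.04] op 0.994
t 30.94 p [ 0.3504 -0.2495  0.3199] F [-0.89 -0.07 -0.06] T [ 0.01 -0.03  0.02] op 0.997
```

View pics/side11.png

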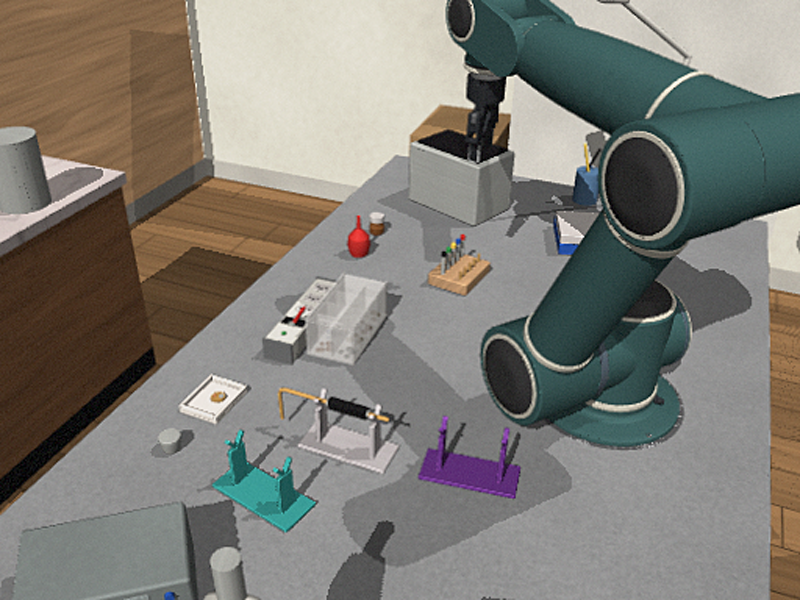

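View pics/top11.png

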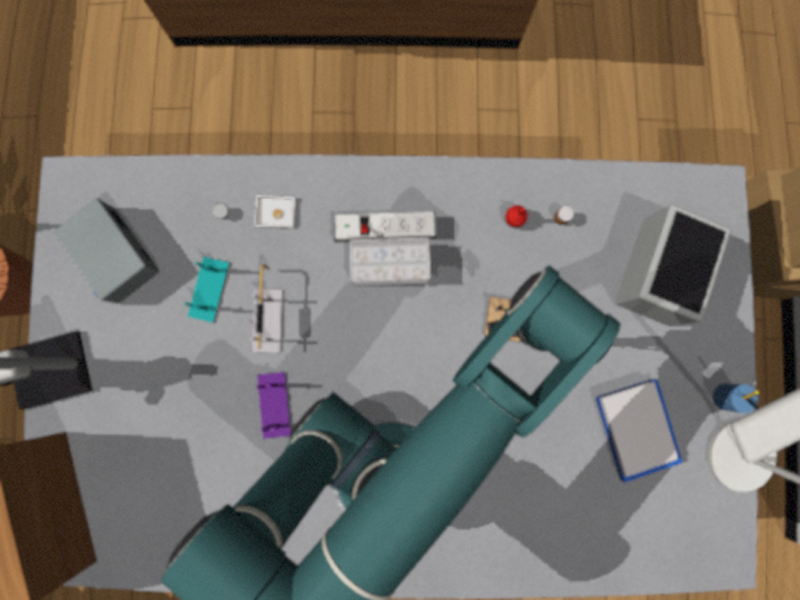

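Run:
```python
from h import *
np.set_printoptions(precision=2,suppress=True)
for n in("side0","side11"):
    x=pickle.load(open(n+".pkl","rb"))["pixels"].astype(int)
    f=(x[...,2]-x[...,0]>45)&(x[...,1]-x[...,0]>15); v,u=np.nonzero(f[245:275,170:255]);print(n,"brass",u.min()+170,u.max()+170,v.min()+245,v.max()+245,len(u))
a,b=[pickle.load(open(n+".pkl","rb"))["pixels"][170:235,165:255].astype(int) for n in("side0","side11")]
d=np.abs(a-b).max(2)>60;v,u=np.nonzero(d);print("diff px box/organizer",len(u),sorted(set(zip((u+165).tolist(),(v+170).tolist())))[:60])
```

```text
side0 brass 178 248 248 269 156
side11 brass 178 248 248 269 156
diff px box/organizer 87 [(183, 194), (183, 195), (183, 196), (184, 193), (184, 194), (184, 195), (184, 196), (184, 197), (184, 198), (184, 199), (184, 200), (184, 201), (185, 193), (185, 194), (185, 195), (185, 196), (185, 197), (185, 198), (185, 199), (185, 200), (185, 201), (185, 202), (185, 203), (185, 204), (186, 196), (186, 197), (186, 198), (186, 199), (186, 200), (186, 201), (186, 202), (186, 203), (186, 204), (186, 205), (187, 197), (187, 198), (187, 199), (187, 200), (187, 201), (187, 202), (187, 203), (187, 204), (188, 200), (188, 201), (188, 202), (188, 203), (188, 204), (188, 205), (189, 201), (189, 202), (189, 203), (189, 204), (189, 205), (189, 206), (190, 199), (190, 200), (190, 202), (190, 203), (191, 198), (191, 199)]
```

The side view shows the lever on at (298,315) and the hook in its rest at (347,407), with its brass pixels the same as at the start. The changes near the box are at the lever only, and the bench otherwise looks unchanged. Handing in.

Run:
```python
from bench import arm
arm.hand_in(); print(arm.read_t())
```

```text
the job is handed in; nothing more can be done
the job is handed in; nothing more can be done
```

The lever is on and the hook is back in its rest. I handed the job in at about 31 s, against the 67 s limit; the hand-in reported no verdict.

- **Pull:** I took the hook from the grey aluminium rest and reached over the organizer. I pulled the lever onto its stop, where the force rose stiffly at about 5 N/mm. I held about 11.3 N for roughly 1.5 s, above the 8 N needed. The highest averaged reading was 11.5 N, against the 15 N break limit.
- **Hook:** I laid it back in the notches of its rest, let go, and moved the arm clear. Its brass outline in the last side picture has the same extents and pixel count as at the start.
- **Lever:** Once the hook was off, it stayed within a pixel of where I had held it. It leans about 0.45–0.5 rad toward the robot.
- **Rest of the bench:** In the last side picture, the changes I listed around the power box and organizer lie at the lever. Everything else I could see looks unmoved; in the top view the arm partly hid the driver stand.

Two things I could not settle:
- **Coil:** Nothing visible shows that it caught; the green dot on the box did not change. I infer it from the force, the hold time and the lever staying put.
- **Force near the stop:** Just before full pull, the vertical force on the hook was higher than I expected. It settled as the pull increased, and no sign of the hook slipping in the grip showed afterwards.

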